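# Home two optic stages

### The job

Four identical motorised stages stand side by side on the desk, each with a green home button on the pod at its near end. With the fingertips, gently press the home button of the stage that carries the gold mirror all the way down, keep it down for a good second and let it spring back; then do the same on the stage that carries the iris (the thin black disc with the hole). Leave the other two stages' buttons alone, do not touch or shift any of the optics or the other things on the desk, and finish with all buttons up.

Things in the scene. Friction and masses are not known exactly. Their poses are not given: they have to be found in the camera images.
- mirror_stage: motorised stage that carries the gold mirror; fixed to the desk. Base plate 150 x 70 mm; origin at the centre of its underside, x from the button end to the motor end (the button end is nearest the robot), z up. A grey control pod 42 x 46 mm, top 52 mm above the desk, stands at x = -50 mm; the optic stands on the dark carriage (top 16 mm high) at about x = +23 mm. The four stages are identical, side by side at least 85 mm apart, in any order.
- mirror_button_top (a point): centre of the top of the green home button (24 mm across) on the pod of the stage that carries the gold mirror, 74 mm above the desk when up; pressed straight down, moves with the button
- mirror_button (a joint): travel of that button: 0 up, 0.006 m fully down; a spring brings it back up, about 5 N at full travel; pressed counts from 0.004, up below 0.001
- iris_stage: motorised stage that carries the iris; fixed to the desk. Base plate 150 x 70 mm; origin at the centre of its underside, x from the button end to the motor end (the button end is nearest the robot), z up. A grey control pod 42 x 46 mm, top 52 mm above the desk, stands at x = -50 mm; the optic stands on the dark carriage (top 16 mm high) at about x = +23 mm. The four stages are identical, side by side at least 85 mm apart, in any order.
- iris_button_top (a point): centre of the top of the green home button (24 mm across) on the pod of the stage that carries the iris, 74 mm above the desk when up; pressed straight down, moves with the button
- iris_button (a joint): travel of that button: 0 up, 0.006 m fully down; a spring brings it back up, about 5 N at full travel; pressed counts from 0.004, up below 0.001
- sensor_stage: motorised stage that carries the power sensor; fixed to the desk. Base plate 150 x 70 mm; origin at the centre of its underside, x from the button end to the motor end (the button end is nearest the robot), z up. A grey control pod 42 x 46 mm, top 52 mm above the desk, stands at x = -50 mm; the optic stands on the dark carriage (top 16 mm high) at about x = +23 mm. The four stages are identical, side by side at least 85 mm apart, in any order.
- sensor_button_top (a point): centre of the top of the green home button (24 mm across) on the pod of the stage that carries the power sensor, 74 mm above the desk when up; pressed straight down, moves with the button
- sensor_button (a joint): travel of that button: 0 up, 0.006 m fully down; a spring brings it back up, about 5 N at full travel; pressed counts from 0.004, up below 0.001
- block_stage: motorised stage that carries the beam block; fixed to the desk. Base plate 150 x 70 mm; origin at the centre of its underside, x from the button end to the motor end (the button end is nearest the robot), z up. A grey control pod 42 x 46 mm, top 52 mm above the desk, stands at x = -50 mm; the optic stands on the dark carriage (top 16 mm high) at about x = +23 mm. The four stages are identical, side by side at least 85 mm apart, in any order.
- block_button_top (a point): centre of the top of the green home button (24 mm across) on the pod of the stage that carries the beam block, 74 mm above the desk when up; pressed straight down, moves with the button
- block_button (a joint): travel of that button: 0 up, 0.006 m fully down; a spring brings it back up, about 5 N at full travel; pressed counts from 0.004, up below 0.001
- gold_mirror: the gold mirror: square black frame with a round gold-coloured mirror facing the front, on a post with a black foot, 52 x 58 x 108 mm; loose, origin at the centre of its underside, stands on its stage's carriage
- iris: the iris: thin black disc with a small hole at its centre and a small lever on top, on a post with a black foot, 26 x 58 x 116 mm; loose, origin at the centre of its underside, stands on its stage's carriage
- power_sensor: the power sensor: thick plain black disc, 52 mm across, without a hole, on a post with a black foot, 31 x 58 x 92 mm; loose, origin at the centre of its underside, stands on its stage's carriage
- beam_block: the beam block: upright black finned plate on a square foot, 50 x 50 x 76 mm; loose, origin at the centre of its underside, stands on its stage's carriage
- lens_box: white lens box 47 x 45 x 19 mm; loose bystander, origin at the centre of its underside
- swab_tub: white tub of cotton swabs, 77 mm wide, 80 mm tall; loose bystander, origin at the centre of its underside
- dropper_bottle: brown dropper bottle 33 mm wide, 102 mm tall; loose bystander, origin at the centre of its underside
- driver: yellow-handled screwdriver lying flat, 193 mm long; loose bystander, origin at the centre of its underside

How it is judged:
By the outcome, as a careful person would: the job done as asked, in the order asked, and still so for the second after the job is handed in, with the robot touching nothing.
It also fails if it takes over 38 s, if anything falls off the work surface, if the arm or the gripper's body presses on something with over 40 N, if the wrist force passes 120 N, or if a joint passes its speed limit or range.

### The arm

A 6-joint arm with a two-finger parallel gripper is mounted at the origin on a cart in front of the work surface, level with it; the furniture and walls round the work are solid. World frame = base frame: x ahead of the robot, y to its left, z up, the work surface at z = 0. Lengths are in mm, angles in rad, forces in N, time in s.
With the tool pointing down it reaches from about 375 to 975 mm from the base axis. Payload 3.8 kg.
Tool frame: the origin (TCP) lies between the finger pads; the fingertips stand 25 mm ahead of it and the grasp point (between the pads) lies 6 mm ahead of it (bot.tip_extent is the distance from the TCP to the fingertips, in mm); z points along the fingers, y is the line along which they close (so a half turn about z gives the same grasp; the last joint's range is limited). The gripper opens to 85 mm and grips with 20 to 120 N. Pads are 22 mm wide; open, the fingers measure 114 mm over their backs; the gripper's body (76 mm by 85 mm) begins 54 mm behind the grasp point. The pads swing forward as they close: fully open they stand 13 mm farther back than shut.
Start: joints at [1.278, 0.264, 1.604, -0, 1.274, -0.037], TCP at [170.786, 653.032, 256.28] pointing down, gripper open.
Joint ranges: [-2.63, 2.63], [-0.94, 2.18], [0.31, 2.57], [-1.31, 4.45], [0, 2.66], [-2.55, 2.55]. Speed limits (rad/s): [2.57, 2.57, 3.14, 3.14, 3.14, 3.14].

### API

Orientations are given as [roll, pitch, yaw] about the fixed x, y, z axes, in that order (R = Rz(yaw) Ry(pitch) Rx(roll)).
In Python, from station import bot, eyes, spotter gives the robot as it stands.
- The arm moves only by the tool arm_command, never from a script. Its argument "targets" is a list of rows, each an object of numbers: "dx", "dy", "dz": the shift along the tool's x, y, z in units of 150 mm (1.0 is 150 mm); "ax", "ay", "az": the turn, a rotation vector about the tool's x, y, z in units of 120 degrees (1.0 is 120 degrees); "fingers": the gripper's target within -1 to 1 (fully open at 1, half-way at 0, shut at -1). In form: [{"dx": .., "dy": .., "dz": .., "ax": .., "ay": .., "az": .., "fingers": ..}, ...]. A call has 1 to 20 rows; each row is the pose to reach, as a shift and turn from the pose commanded when the call began, along the tool's axes at that moment; what a row does not reach only later rows make up. A row lasts 1/8 s, in which the tool goes at most 62.5 mm and 10.7 degrees, less where a joint would pass 70% of its speed; a pose out of reach is approached as far as the arm can. A call with a number of a shift or a turn outside -1 to 1 is refused whole. A call with a gripper value outside its range is refused whole. The fingers move at their own pace and stop on an object; the grip force is fixed at half the most. Time passes only in rows, so rows that repeat a pose let the fingers close. It gives the time, the measured TCP pose, the force, the opening and the grip force at its end, in the units of the state.
- bot.state(): the state, without advancing time (a new reading comes with each control period).
- eyes.read_camera(name): name is "scene" or "top"; returns a dict with "img" (384x512x3 uint8, red, green, blue), "fx", "fy", "cx", "cy" (pixels), "k1" (the pictures are not rectified: a ray, as slopes to the right and down, at radius r is drawn at 1 + k1 r^2 times it, then the intrinsics apply), "origin" and "attitude" of the camera in the world. Camera axes: x right, y up, looking along -z (the intrinsics and any distortion apply to the point x, -y, -z); pixel columns grow to the right and rows downward; lengths in mm; the calibration is good to about 2 mm. A picture is of the moment at which its call begins. There is no depth.
- bot.job_done(): hands the job in; it is judged then, once.
Trained networks look in a picture, given as the dict that the camera call returned (one of the last four; its "shot" number tells which), for a name from the list of things; names that differ only in an ending like _2 or _b are one class to them, and where a whole thing is asked for, a point or a joint stands for the part that bears it (a point fixed in the world has none). Each returns a list of dicts, best first, with "confidence" (0 to 1); they miss things now and then, are a little off and sometimes report something else, mostly with a low value. They report only what shows in the picture. A call takes as long as a camera call.
- spotter.find_in(picture, thing): "extent" ([left, top, width, height] as shares, 0 to 1, of the picture: columns of its width, rows of its height, round what is visible of it).
The state is a dict: "time_s": time; "qpos": joint angles; "qd": joint speeds; "tau": joint torques, N m; "ee_pos": TCP position; "tcp_rot": TCP orientation; "contact_force": force on the tool from outside, world axes, zero at the start; "torque": the same for the moment, N m; "gripper_width": finger opening in mm; "grasp_force": force on a finger pad.
Only numpy, scipy, OpenCV 4.12 (cv2) and the standard library are available. Lean on these libraries where they do the work, as an engineer would, in place of code of your own. Each camera call takes 0.05 s, during which the arm holds its last target. There are 200 camera calls.

## Working session

There is one attempt and no reset: what is moved stays moved. The work goes in short steps, Python scripts to look and compute and a tool call to move; the robot and the scene stay as the last step left them, time stands still between calls to the robot, and variables do not carry over. Pictures are saved under pics/ and viewed, at most 10 in all, crops included, and the job is handed in when it is done.

Besides the shell and the picture viewer there is one more tool, called by a JSON object that holds its "name" and its "arguments". arm_command: Moves the arm, as the interface text tells. Shifts and turns lie within -1 to 1; 1 stands for 150 mm of shift or 120 degrees of turn. Its arguments: {"type":"object","properties":{"targets":{"type":"array","items":{"type":"object","properties":{"dx":{"type":"number"},"dy":{"type":"number"},"dz":{"type":"number"},"ax":{"type":"number"},"ay":{"type":"number"},"az":{"type":"number"},"fingers":{"type":"number"}}}}},"required":["targets"]}

```bash
mkdir -p pics
cat > h.py <<'E'
import numpy as np, cv2
from station import bot, eyes, spotter
from scipy.spatial.transform import Rotation as R
def att(p):
    a=np.array(p["attitude"],float)
    return a if a.shape==(3,3) else R.from_euler('xyz',a).as_matrix()
def ground(p,u,v,z):
    K=np.array([[p["fx"],0,p["cx"]],[0,p["fy"],p["cy"]],[0,0,1]],float)
    x,y=cv2.undistortPoints(np.array([[[u,v]]],float),K,np.array([p["k1"],0,0,0],float))[0,0]
    d=att(p)@np.array([x,-y,-1]); o=np.array(p["origin"],float)
    return o+d*(z-o[2])/d[2]
E
python3 - <<'E'
from h import *
s=bot.state(); print(s)
for n in("scene","top"):
    p=eyes.read_camera(n); cv2.imwrite(f"pics/{n}1.png",cv2.resize(p["img"][:,:,::-1],(800,600),interpolation=cv2.INTER_CUBIC))
    print(n,{k:p[k] for k in p if k!="img"})
    for t in("gold_mirror","iris","power_sensor","beam_block","mirror_stage","mirror_button_top","dropper_bottle","swab_tub"):
        for f in spotter.find_in(p,t)[:5]:
            e=f["extent"]; u,v=(e[0]+e[2]/2)*512,(e[1]+e[3]/2)*384
            print(t,round(f["confidence"],2),np.round([u,v,e[2]*512,e[3]*384]),np.round(ground(p,u,v,74 if 'button' in t else 50)[:2]))
    hsv=cv2.cvtColor(p["img"],cv2.COLOR_RGB2HSV)
    m=cv2.inRange(hsv,(40,90,40),(85,255,255))
    _,_,st,c=cv2.connectedComponentsWithStats(m)
    for a,b in zip(st[1:],c[1:]):
        if a[4]>15: print("green",a,b,ground(p,*b,74)[:2])
E
```

```text
{'time_s': 0.0, 'qpos': array([ 1.27808930e+00,  2.64752796e-01,  1.60540061e+00,  1.06457446e-06,
        1.27371189e+00, -3.69195792e-02]), 'qd': array([ 0.0001806 , -0.00136522, -0.00019911, -0.0005169 , -0.00032118,
       -0.00089016]), 'tau': array([ 1.52435400e-04, -5.15105546e+01, -3.67318797e+01,  7.66373631e-06,
        1.29669457e-02, -6.56239969e-07]), 'ee_pos': array([170.59439263, 652.37172974, 254.94784638]), 'tcp_rot': array([-3.13932159e+00, -8.49025474e-05,  2.88580480e+00]), 'contact_force': array([-0.46573953,  0.01365071,  0.10394196]), 'torque': array([-0.02294355, -0.0035712 ,  0.00760725]), 'grasp_force': 0.0, 'gripper_width': 85.62604905397313}
scene {'fx': 393.96455020453016, 'fy': 393.96455020453016, 'cx': 259.90867511168693, 'cy': 190.43766232968366, 'k1': 0.03420570669835852, 'origin': array([ 217.50406784, -414.30077916,  735.3197627 ]), 'attitude': array([ 0.72873857,  0.01961425, -0.72137084]), 'shot': 1}
gold_mirror 0.61 [258. 223.  30.  48.] [547. -14.]
iris 0.65 [200. 171.  19.  40.] [545. 202.]
iris 0.33 [212. 202.  11.  11.] [508. 101.]
power_sens
[... 1164 characters left out ...]
r_sensor 0.58 [144. 212.  29.  10.] [558. 297.]
beam_block 0.85 [229. 208.  22.  21.] [568.  93.]
mirror_stage 0.8 [276. 233.  33.  62.] [509. -18.]
mirror_button_top 0.61 [276. 253.  12.  14.] [463. -17.]
mirror_button_top 0.48 [209. 150.  20.  22.] [707. 143.]
dropper_bottle 0.47 [180. 139.  14.  23.] [739. 218.]
swab_tub 0.69 [144. 152.  32.  33.] [707. 306.]
green [225 232  10  10  82] [229.32926829 236.29268293] [500.4985981   91.24667702]
green [134 236  11  12 102] [138.90196078 241.40196078] [488.10063344 298.94973051]
green [178 246  11  11  96] [183.48958333 251.13541667] [466.33651898 195.92015643]
green [271 248  11  11  95] [276.42105263 253.08421053] [462.26156729 -17.68139473]
```

View pics/scene1.png

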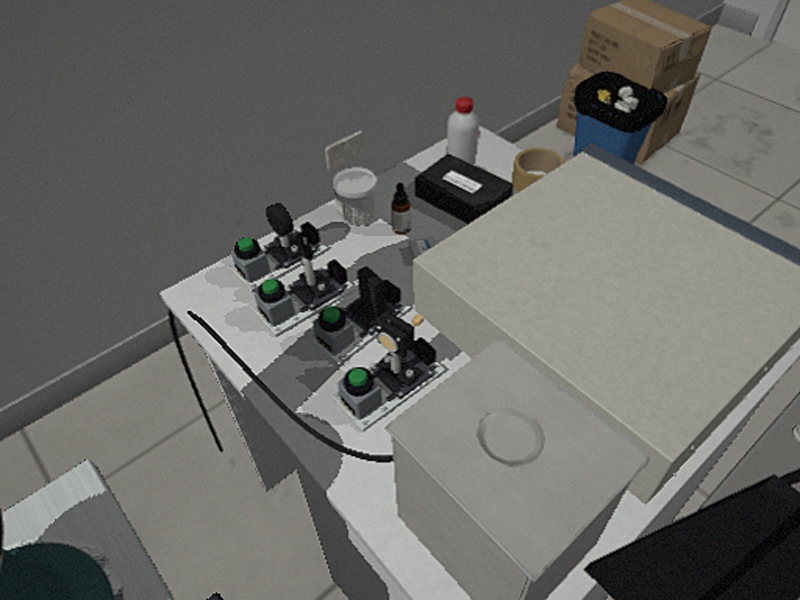

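View pics/top1.png

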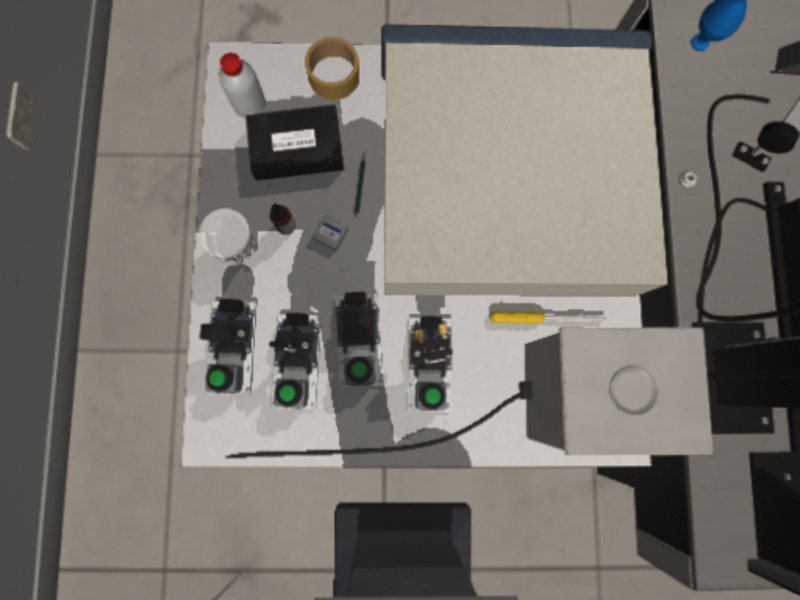

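The stage order is clear. From left to right in the top picture: sensor (button at 218,378), iris (288,393), beam block (358,370) and gold mirror (432,396). I estimate the mirror button at about (462,-19) and the iris button at about (465,194). I'll move the shut fingertips above the mirror button at a safe height.

{"name": "arm_command", "arguments": {"targets": [{"dx": -0.377,"dy": -0.48,"fingers": -1},{"dx": -0.753,"dy": -0.96,"fingers": -1},{"dx": -0.753,"dy": -0.96,"fingers": -1},{"dx": -0.753,"dy": -0.96,"fingers": -1},{"dx": -0.753,"dy": -0.96,"fingers": -1}]}}

```text
invalid input
```

{"name": "arm_command", "arguments": {"targets": [{"dx": -0.377,"dy": -0.48,"dz": 0,"ax": 0,"ay": 0,"az": 0,"fingers": -1},{"dx": -0.753,"dy": -0.96,"dz": 0,"ax": 0,"ay": 0,"az": 0,"fingers": -1},{"dx": -0.753,"dy": -0.96,"dz": 0,"ax": 0,"ay": 0,"az": 0,"fingers": -1},{"dx": -0.753,"dy": -0.96,"dz": 0,"ax": 0,"ay": 0,"az": 0,"fingers": -1},{"dx": -0.753,"dy": -0.96,"dz": 0,"ax": 0,"ay": 0,"az": 0,"fingers": -1}]}}

```text
time_s: 1.52
ee_pos: [243.8, 485.6, 256.8]
tcp_rot: [3.14, -0.0, 2.885]
contact_force: [-0.1, 0.7, -0.0]
gripper_width: -0.0
grasp_force: 0.0
```

As expected; I'll continue along the same line.

{"name": "arm_command", "arguments": {"targets": [{"dx": -0.377,"dy": -0.48,"dz": 0,"ax": 0,"ay": 0,"az": 0,"fingers": -1},{"dx": -0.753,"dy": -0.96,"dz": 0,"ax": 0,"ay": 0,"az": 0,"fingers": -1},{"dx": -0.753,"dy": -0.96,"dz": 0,"ax": 0,"ay": 0,"az": 0,"fingers": -1},{"dx": -0.753,"dy": -0.96,"dz": 0,"ax": 0,"ay": 0,"az": 0,"fingers": -1},{"dx": -0.753,"dy": -0.96,"dz": 0,"ax": 0,"ay": 0,"az": 0,"fingers": -1}]}}

```text
time_s: 2.15
ee_pos: [316.7, 318.6, 256.7]
tcp_rot: [3.14, -0.0, 2.886]
contact_force: [-0.4, -0.2, 0.1]
gripper_width: 0.2
grasp_force: 0.0
```

{"name": "arm_command", "arguments": {"targets": [{"dx": -0.377,"dy": -0.48,"dz": 0,"ax": 0,"ay": 0,"az": 0,"fingers": -1},{"dx": -0.753,"dy": -0.96,"dz": 0,"ax": 0,"ay": 0,"az": 0,"fingers": -1},{"dx": -0.753,"dy": -0.96,"dz": 0,"ax": 0,"ay": 0,"az": 0,"fingers": -1},{"dx": -0.753,"dy": -0.96,"dz": 0,"ax": 0,"ay": 0,"az": 0,"fingers": -1},{"dx": -0.753,"dy": -0.96,"dz": 0,"ax": 0,"ay": 0,"az": 0,"fingers": -1}]}}

```text
time_s: 2.78
ee_pos: [389.5, 150.8, 256.3]
tcp_rot: [3.141, -0.001, 2.887]
contact_force: [-0.5, -0.0, -0.0]
gripper_width: 0.3
grasp_force: 0.0
```

{"name": "arm_command", "arguments": {"targets": [{"dx": -0.377,"dy": -0.48,"dz": 0,"ax": 0,"ay": 0,"az": 0,"fingers": -1},{"dx": -0.753,"dy": -0.96,"dz": 0,"ax": 0,"ay": 0,"az": 0,"fingers": -1},{"dx": -0.753,"dy": -0.96,"dz": 0,"ax": 0,"ay": 0,"az": 0,"fingers": -1},{"dx": -0.753,"dy": -0.96,"dz": 0,"ax": 0,"ay": 0,"az": 0,"fingers": -1},{"dx": -0.753,"dy": -0.96,"dz": 0,"ax": 0,"ay": 0,"az": 0,"fingers": -1},{"dx": -0.753,"dy": -0.96,"dz": 0,"ax": 0,"ay": 0,"az": 0,"fingers": -1}]}}

```text
time_s: 3.52
ee_pos: [461.8, -16.3, 256.1]
tcp_rot: [3.141, -0.001, 2.889]
contact_force: [0.1, -0.2, -0.7]
gripper_width: 0.1
grasp_force: 0.0
```

{"name": "arm_command", "arguments": {"targets": [{"dx": -0.005,"dy": -0.018,"dz": 0.3,"ax": 0,"ay": 0,"az": 0,"fingers": -1},{"dx": -0.005,"dy": -0.018,"dz": 0.6,"ax": 0,"ay": 0,"az": 0,"fingers": -1},{"dx": -0.005,"dy": -0.018,"dz": 0.85,"ax": 0,"ay": 0,"az": 0,"fingers": -1},{"dx": -0.005,"dy": -0.018,"dz": 0.9,"ax": 0,"ay": 0,"az": 0,"fingers": -1},{"dx": -0.005,"dy": -0.018,"dz": 0.9,"ax": 0,"ay": 0,"az": 0,"fingers": -1}]}}

```text
time_s: 4.15
ee_pos: [462.3, -20.5, 121.7]
tcp_rot: [3.142, 0.0, 2.887]
contact_force: [0.0, 0.4, 0.6]
gripper_width: 0.1
grasp_force: 0.0
```

Run:
```python
from h import *
s=bot.state(); print(bot.tip_extent,s["ee_pos"],s["time_s"],s["contact_force"])
o=[]
for n in("scene","top"):
    p=eyes.read_camera(n); c=(230,235) if n=="scene" else (276,245)
    o.append(cv2.resize(p["img"][c[1]-60:c[1]+60,c[0]-40:c[0]+40,::-1],(400,600),interpolation=cv2.INTER_CUBIC))
    tip=s["ee_pos"]*1; tip[2]-=bot.tip_extent
    K=np.array([[p["fx"],0,p["cx"]],[0,p["fy"],p["cy"]],[0,0,1]])
    for P in (tip,np.array([462,-19,74.])):
        q=att(p).T@(P-p["origin"]); uv=cv2.projectPoints(np.array([[q[0],-q[1],-q[2]]]),np.zeros(3),np.zeros(3),K,np.array([p["k1"],0,0,0]))[0].ravel()
        w=(int((uv[0]-c[0]+40)*5),int((uv[1]-c[1]+60)*5)); print(n,uv,w); cv2.drawMarker(o[-1],w,(0,0,255) if P is tip else (255,0,255),0,15)
cv2.imwrite("pics/c2.png",np.hstack(o))
```

```text
25.0 [462.32018295 -20.45009602 121.74149323] 4.15 [0.03881571 0.44601599 0.63967731]
scene [227.78134849 233.24409296] (188, 291)
scene [228.11256409 239.45966856] (190, 322)
top [278.50299198 253.15467196] (212, 340)
top [276.99239237 253.19939064] (204, 340)
```

View pics/c2.png

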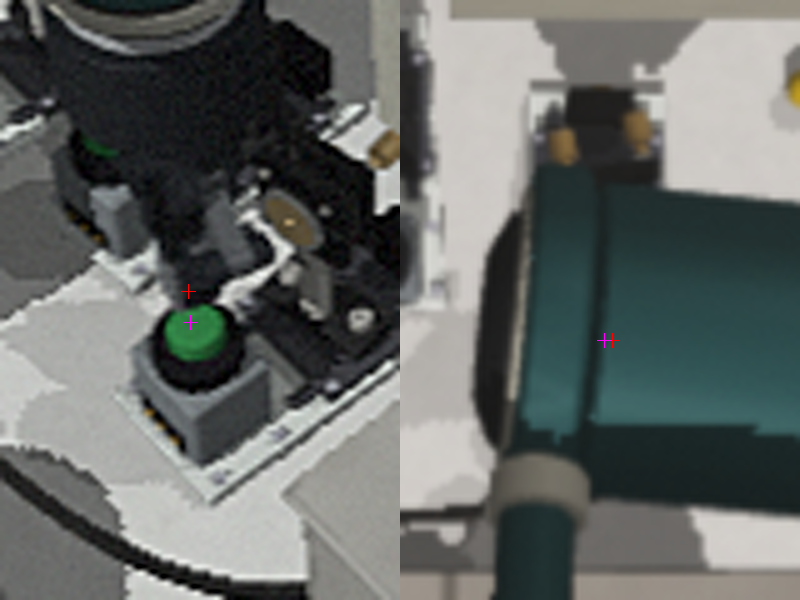

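The fingertips are about 23 mm above the mirror button (green cap at crop 195,325), and both marks agree to within about 2 mm. Now I'll press gently.

{"name": "arm_command", "arguments": {"targets": [{"dx": 0,"dy": 0,"dz": 0.08,"ax": 0,"ay": 0,"az": 0,"fingers": -1},{"dx": 0,"dy": 0,"dz": 0.13,"ax": 0,"ay": 0,"az": 0,"fingers": -1},{"dx": 0,"dy": 0,"dz": 0.145,"ax": 0,"ay": 0,"az": 0,"fingers": -1},{"dx": 0,"dy": 0,"dz": 0.16,"ax": 0,"ay": 0,"az": 0,"fingers": -1},{"dx": 0,"dy": 0,"dz": 0.175,"ax": 0,"ay": 0,"az": 0,"fingers": -1},{"dx": 0,"dy": 0,"dz": 0.175,"ax": 0,"ay": 0,"az": 0,"fingers": -1}]}}

```text
time_s: 5.0
ee_pos: [461.9, -21.4, 95.0]
tcp_rot: [-3.141, -0.001, 2.886]
contact_force: [-3.2, -0.3, 4.1]
gripper_width: -0.0
grasp_force: 1.8
```

{"name": "arm_command", "arguments": {"targets": [{"dx": 0,"dy": 0,"dz": 0.008,"ax": 0,"ay": 0,"az": 0,"fingers": -1},{"dx": 0,"dy": 0,"dz": 0.015,"ax": 0,"ay": 0,"az": 0,"fingers": -1},{"dx": 0,"dy": 0,"dz": 0.015,"ax": 0,"ay": 0,"az": 0,"fingers": -1}]}}

```text
time_s: 5.38
ee_pos: [462.1, -21.4, 93.0]
tcp_rot: [-3.141, -0.0, 2.886]
contact_force: [-3.9, -0.6, 5.7]
gripper_width: 0.2
grasp_force: 3.0
```

{"name": "arm_command", "arguments": {"targets": [{"dx": 0,"dy": 0,"dz": 0.006,"ax": 0,"ay": 0,"az": 0,"fingers": -1},{"dx": 0,"dy": 0,"dz": 0.01,"ax": 0,"ay": 0,"az": 0,"fingers": -1},{"dx": 0,"dy": 0,"dz": 0.01,"ax": 0,"ay": 0,"az": 0,"fingers": -1}]}}

```text
time_s: 5.75
ee_pos: [462.2, -21.4, 92.8]
tcp_rot: [-3.141, -0.001, 2.886]
contact_force: [-8.3, -0.5, 16.5]
gripper_width: -0.2
grasp_force: 8.2
```

Run:
```python
from h import *
p=eyes.read_camera("scene"); s=bot.state(); print(s["ee_pos"],s["contact_force"],s["torque"])
cv2.imwrite("pics/c3.png",cv2.resize(p["img"][175:295,170:290,::-1],(600,600),interpolation=cv2.INTER_CUBIC))
```

```text
[462.18639028 -21.37662546  92.83850115] [-8.41202148  0.59216277 16.31725297] [ 0.02089178  1.43860745 -0.07532665]
```

View pics/c3.png

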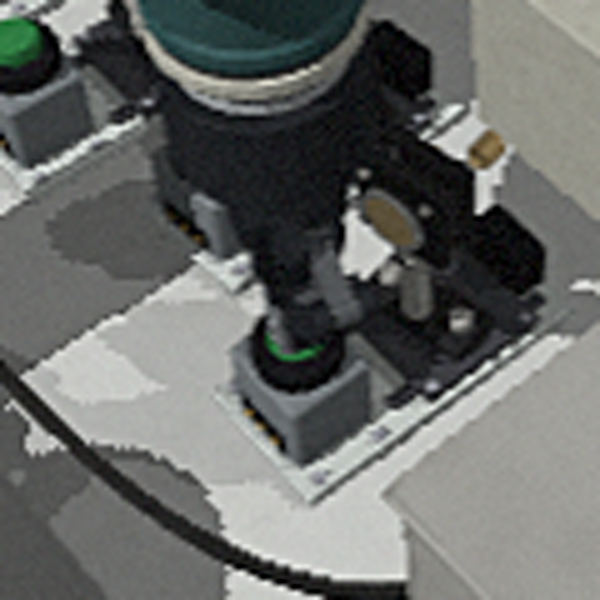

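The button has bottomed out: the force jumped to 16 N with almost no further motion, and the cap is sunk in its collar. I'll ease off slightly, hold for over a second, then lift.

{"name": "arm_command", "arguments": {"targets": [{"dx": 0,"dy": 0,"dz": -0.003,"ax": 0,"ay": 0,"az": 0,"fingers": -1},{"dx": 0,"dy": 0,"dz": -0.003,"ax": 0,"ay": 0,"az": 0,"fingers": -1},{"dx": 0,"dy": 0,"dz": -0.003,"ax": 0,"ay": 0,"az": 0,"fingers": -1},{"dx": 0,"dy": 0,"dz": -0.003,"ax": 0,"ay": 0,"az": 0,"fingers": -1},{"dx": 0,"dy": 0,"dz": -0.003,"ax": 0,"ay": 0,"az": 0,"fingers": -1},{"dx": 0,"dy": 0,"dz": -0.003,"ax": 0,"ay": 0,"az": 0,"fingers": -1},{"dx": 0,"dy": 0,"dz": -0.003,"ax": 0,"ay": 0,"az": 0,"fingers": -1},{"dx": 0,"dy": 0,"dz": -0.003,"ax": 0,"ay": 0,"az": 0,"fingers": -1},{"dx": 0,"dy": 0,"dz": -0.003,"ax": 0,"ay": 0,"az": 0,"fingers": -1},{"dx": 0,"dy": 0,"dz": -0.003,"ax": 0,"ay": 0,"az": 0,"fingers": -1},{"dx": 0,"dy": 0,"dz": -0.003,"ax": 0,"ay": 0,"az": 0,"fingers": -1}]}}

```text
time_s: 7.18
ee_pos: [462.2, -21.4, 92.9]
tcp_rot: [-3.141, -0.0, 2.886]
contact_force: [-7.7, 0.3, 13.4]
gripper_width: -0.3
grasp_force: 6.5
```

{"name": "arm_command", "arguments": {"targets": [{"dx": 0,"dy": 0,"dz": -0.03,"ax": 0,"ay": 0,"az": 0,"fingers": -1},{"dx": 0,"dy": 0,"dz": -0.1,"ax": 0,"ay": 0,"az": 0,"fingers": -1},{"dx": 0,"dy": 0,"dz": -0.4,"ax": 0,"ay": 0,"az": 0,"fingers": -1},{"dx": 0,"dy": 0,"dz": -0.75,"ax": 0,"ay": 0,"az": 0,"fingers": -1},{"dx": 0,"dy": 0,"dz": -0.95,"ax": 0,"ay": 0,"az": 0,"fingers": -1},{"dx": 0,"dy": 0,"dz": -0.95,"ax": 0,"ay": 0,"az": 0,"fingers": -1}]}}

```text
time_s: 7.92
ee_pos: [464.8, -21.5, 237.9]
tcp_rot: [3.14, 0.008, 2.886]
contact_force: [-0.2, 0.3, -0.3]
gripper_width: -0.2
grasp_force: 0.0
```

{"name": "arm_command", "arguments": {"targets": [{"dx": 0.09,"dy": 0.35,"dz": 0,"ax": 0,"ay": 0,"az": 0,"fingers": -1},{"dx": 0.174,"dy": 0.692,"dz": 0,"ax": 0,"ay": 0,"az": 0,"fingers": -1},{"dx": 0.174,"dy": 0.692,"dz": 0,"ax": 0,"ay": 0,"az": 0,"fingers": -1},{"dx": 0.174,"dy": 0.692,"dz": 0,"ax": 0,"ay": 0,"az": 0,"fingers": -1}]}}

```text
time_s: 8.43
ee_pos: [462.6, 85.5, 232.9]
tcp_rot: [-3.14, -0.002, 2.887]
contact_force: [-0.1, 0.3, -0.1]
gripper_width: -0.3
grasp_force: 0.0
```

{"name": "arm_command", "arguments": {"targets": [{"dx": 0.09,"dy": 0.35,"dz": 0,"ax": 0,"ay": 0,"az": 0,"fingers": -1},{"dx": 0.174,"dy": 0.692,"dz": 0,"ax": 0,"ay": 0,"az": 0,"fingers": -1},{"dx": 0.174,"dy": 0.692,"dz": 0,"ax": 0,"ay": 0,"az": 0,"fingers": -1},{"dx": 0.174,"dy": 0.692,"dz": 0,"ax": 0,"ay": 0,"az": 0,"fingers": -1},{"dx": 0.174,"dy": 0.692,"dz": 0,"ax": 0,"ay": 0,"az": 0,"fingers": -1}]}}

```text
time_s: 9.05
ee_pos: [464.3, 191.0, 233.9]
tcp_rot: [-3.141, -0.0, 2.884]
contact_force: [0.1, -0.1, 0.9]
gripper_width: 0.3
grasp_force: 0.0
```

{"name": "arm_command", "arguments": {"targets": [{"dx": 0,"dy": 0,"dz": 0.3,"ax": 0,"ay": 0,"az": 0,"fingers": -1},{"dx": 0,"dy": 0,"dz": 0.6,"ax": 0,"ay": 0,"az": 0,"fingers": -1},{"dx": 0,"dy": 0,"dz": 0.76,"ax": 0,"ay": 0,"az": 0,"fingers": -1},{"dx": 0,"dy": 0,"dz": 0.76,"ax": 0,"ay": 0,"az": 0,"fingers": -1},{"dx": 0,"dy": 0,"dz": 0.76,"ax": 0,"ay": 0,"az": 0,"fingers": -1}]}}

```text
time_s: 9.68
ee_pos: [465.2, 192.3, 121.4]
tcp_rot: [3.141, 0.001, 2.885]
contact_force: [0.3, 0.4, 0.4]
gripper_width: 0.2
grasp_force: 0.0
```

Run:
```python
from h import *
p=eyes.read_camera("scene"); s=bot.state(); print(s["ee_pos"],s["contact_force"])
cv2.imwrite("pics/c4.png",cv2.resize(p["img"][130:270,130:270,::-1],(600,600),interpolation=cv2.INTER_CUBIC))
```

```text
[465.62510913 192.60035445 121.94449242] [-0.40015174 -0.21228222  0.17231521]
```

View pics/c4.png

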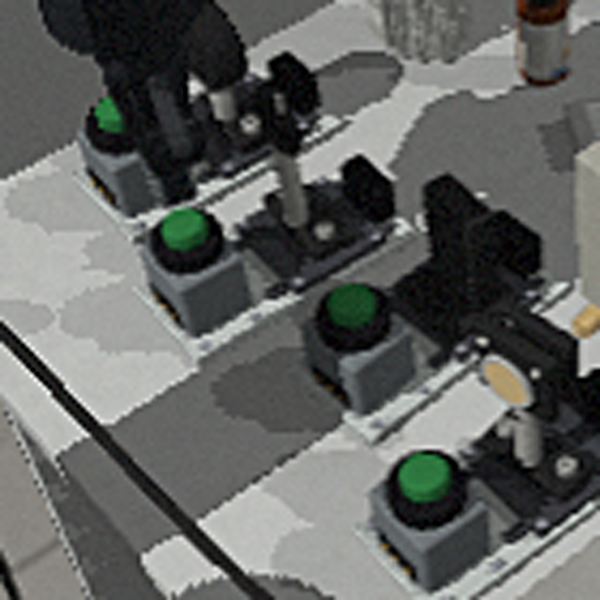

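The mirror button is up again (crop 425,475) and the mirror has not moved. The fingertips are above the iris button (185,228), so I'll use the same press.

{"name": "arm_command", "arguments": {"targets": [{"dx": 0,"dy": 0,"dz": 0.08,"ax": 0,"ay": 0,"az": 0,"fingers": -1},{"dx": 0,"dy": 0,"dz": 0.13,"ax": 0,"ay": 0,"az": 0,"fingers": -1},{"dx": 0,"dy": 0,"dz": 0.145,"ax": 0,"ay": 0,"az": 0,"fingers": -1},{"dx": 0,"dy": 0,"dz": 0.16,"ax": 0,"ay": 0,"az": 0,"fingers": -1},{"dx": 0,"dy": 0,"dz": 0.175,"ax": 0,"ay": 0,"az": 0,"fingers": -1},{"dx": 0,"dy": 0,"dz": 0.185,"ax": 0,"ay": 0,"az": 0,"fingers": -1},{"dx": 0,"dy": 0,"dz": 0.192,"ax": 0,"ay": 0,"az": 0,"fingers": -1},{"dx": 0,"dy": 0,"dz": 0.192,"ax": 0,"ay": 0,"az": 0,"fingers": -1}]}}

```text
time_s: 10.72
ee_pos: [463.8, 192.6, 92.9]
tcp_rot: [-3.141, -0.001, 2.886]
contact_force: [-7.5, -2.3, 15.4]
gripper_width: -0.2
grasp_force: 7.3
```

It has bottomed out with the same force and height as before. I'll hold, then lift.

{"name": "arm_command", "arguments": {"targets": [{"dx": 0,"dy": 0,"dz": -0.002,"ax": 0,"ay": 0,"az": 0,"fingers": -1},{"dx": 0,"dy": 0,"dz": -0.002,"ax": 0,"ay": 0,"az": 0,"fingers": -1},{"dx": 0,"dy": 0,"dz": -0.002,"ax": 0,"ay": 0,"az": 0,"fingers": -1},{"dx": 0,"dy": 0,"dz": -0.002,"ax": 0,"ay": 0,"az": 0,"fingers": -1},{"dx": 0,"dy": 0,"dz": -0.002,"ax": 0,"ay": 0,"az": 0,"fingers": -1},{"dx": 0,"dy": 0,"dz": -0.002,"ax": 0,"ay": 0,"az": 0,"fingers": -1},{"dx": 0,"dy": 0,"dz": -0.002,"ax": 0,"ay": 0,"az": 0,"fingers": -1},{"dx": 0,"dy": 0,"dz": -0.002,"ax": 0,"ay": 0,"az": 0,"fingers": -1},{"dx": 0,"dy": 0,"dz": -0.002,"ax": 0,"ay": 0,"az": 0,"fingers": -1},{"dx": 0,"dy": 0,"dz": -0.002,"ax": 0,"ay": 0,"az": 0,"fingers": -1},{"dx": 0,"dy": 0,"dz": -0.002,"ax": 0,"ay": 0,"az": 0,"fingers": -1},{"dx": 0,"dy": 0,"dz": -0.002,"ax": 0,"ay": 0,"az": 0,"fingers": -1}]}}

```text
time_s: 12.22
ee_pos: [463.8, 192.6, 92.9]
tcp_rot: [-3.141, -0.001, 2.886]
contact_force: [-6.0, -2.5, 12.0]
gripper_width: -0.1
grasp_force: 6.2
```

{"name": "arm_command", "arguments": {"targets": [{"dx": 0,"dy": 0,"dz": -0.03,"ax": 0,"ay": 0,"az": 0,"fingers": -1},{"dx": 0,"dy": 0,"dz": -0.1,"ax": 0,"ay": 0,"az": 0,"fingers": -1},{"dx": 0,"dy": 0,"dz": -0.4,"ax": 0,"ay": 0,"az": 0,"fingers": -1},{"dx": 0,"dy": 0,"dz": -0.75,"ax": 0,"ay": 0,"az": 0,"fingers": -1},{"dx": 0,"dy": 0,"dz": -0.95,"ax": 0,"ay": 0,"az": 0,"fingers": -1},{"dx": 0,"dy": 0,"dz": -0.95,"ax": 0,"ay": 0,"az": 0,"fingers": -1},{"dx": 0,"dy": 0,"dz": -0.95,"ax": 0,"ay": 0,"az": 0,"fingers": -1}]}}

```text
time_s: 13.1
ee_pos: [463.8, 192.6, 233.4]
tcp_rot: [-3.141, -0.001, 2.886]
contact_force: [0.4, -0.0, -0.4]
gripper_width: 0.1
grasp_force: 0.0
```

Run:
```python
from h import *
p=eyes.read_camera("scene"); s=bot.state(); print(s["ee_pos"],s["contact_force"])
cv2.imwrite("pics/c5.png",cv2.resize(p["img"][110:270,130:290,::-1],(600,600),interpolation=cv2.INTER_CUBIC))
```

```text
[463.37447343 192.42689759 232.65257214] [-0.16223864 -0.29383633 -0.0466338 ]
```

View pics/c5.png

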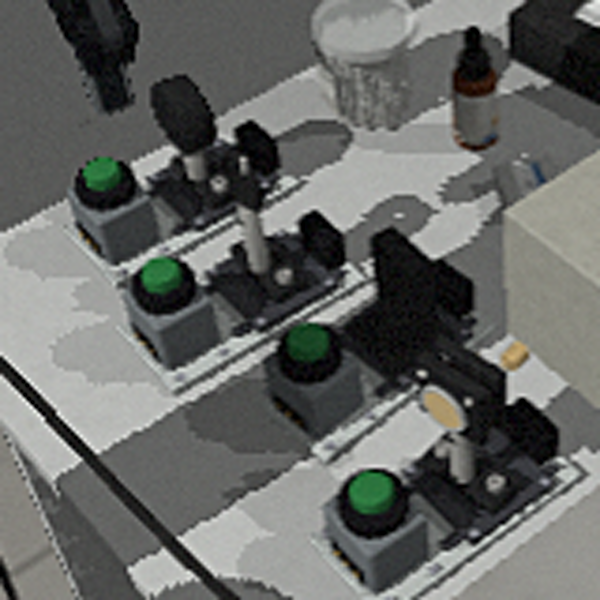

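All four buttons are up (102,175; 162,275; 307,343; 370,490), the optics stand as before, and the arm is clear.

```bash
python3 -c "
from station import bot
print(bot.job_done())"
```

```text
the job is handed in; nothing more can be done
None
```

I pressed the gold mirror's home button fully down, held it for over a second and released it, then did the same on the iris stage; all four buttons are up, no optic visibly moved, and the job was handed in after about 13 s.

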